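# Set out the chime bars on their colour boards

## Task

Set out the four coloured chime bars for the music lesson: put each one on the rest board of its own colour, one after another from the longest to the shortest (red, yellow, green, blue), each right way up, centred on its board and lined up lengthwise with it. Set them down gently, without dropping them, and leave the black chime bar and the steel tuning fork where they lie.

Things in the scene. Friction and masses are not known exactly. Their poses are not given: they have to be found in the camera images.
- red_bar: Red chime bar: 140 mm long (its x axis), 34 mm wide (y) block of pale wood 30 mm tall, topped by a red metal plate 28 mm wide, whose top is 37 mm above the underside (total height). Loose, about 0.16 kg; origin at the centre of its underside, z up. Grip it across its 34 mm width by the wooden sides, at its middle. Alike at both ends. Longest coloured bar.
- yellow_bar: Yellow chime bar: 128 mm long (its x axis), 34 mm wide (y) block of pale wood 30 mm tall, topped by a yellow metal plate 28 mm wide, whose top is 37 mm above the underside (total height). Loose, about 0.16 kg; origin at the centre of its underside, z up. Grip it across its 34 mm width by the wooden sides, at its middle. Alike at both ends. Second longest coloured bar.
- green_bar: Green chime bar: 116 mm long (its x axis), 34 mm wide (y) block of pale wood 30 mm tall, topped by a green metal plate 28 mm wide, whose top is 37 mm above the underside (total height). Loose, about 0.16 kg; origin at the centre of its underside, z up. Grip it across its 34 mm width by the wooden sides, at its middle. Alike at both ends. Third longest coloured bar.
- blue_bar: Blue chime bar: 104 mm long (its x axis), 34 mm wide (y) block of pale wood 30 mm tall, topped by a blue metal plate 28 mm wide, whose top is 37 mm above the underside (total height). Loose, about 0.16 kg; origin at the centre of its underside, z up. Grip it across its 34 mm width by the wooden sides, at its middle. Alike at both ends. Shortest bar.
- red_board: Red rest board: flat board painted red all over, 160 mm long (x axis) by 60 mm wide (y), 5 mm thick, fixed on the piano top. Origin at the centre of its underside, at the height of the piano top; the red bar belongs on it, centred, long sides parallel, either way round.
- yellow_board: Yellow rest board: flat board painted yellow all over, 148 mm long (x axis) by 60 mm wide (y), 5 mm thick, fixed on the piano top. Origin at the centre of its underside, at the height of the piano top; the yellow bar belongs on it, centred, long sides parallel, either way round.
- green_board: Green rest board: flat board painted green all over, 136 mm long (x axis) by 60 mm wide (y), 5 mm thick, fixed on the piano top. Origin at the centre of its underside, at the height of the piano top; the green bar belongs on it, centred, long sides parallel, either way round.
- blue_board: Blue rest board: flat board painted blue all over, 124 mm long (x axis) by 60 mm wide (y), 5 mm thick, fixed on the piano top. Origin at the centre of its underside, at the height of the piano top; the blue bar belongs on it, centred, long sides parallel, either way round.
- black_bar: Black chime bar: 122 mm long (its x axis), 34 mm wide (y) block of pale wood 30 mm tall, topped by a black metal plate 28 mm wide, whose top is 37 mm above the underside (total height). Loose, about 0.16 kg; origin at the centre of its underside, z up. Grip it across its 34 mm width by the wooden sides, at its middle. Alike at both ends. It has no board and stays where it is.
- tuning_fork: Steel tuning fork, 128 mm long (its x axis, prongs to +x), 24 mm wide, 8 mm thick, lying flat and loose at the right-hand edge of the work. Origin under its middle. It stays where it is.

How it is judged (in metres and radians):
On the way, in this order (a step that is already met when the one before it is completed fails the run):
1. the red bar stands centred on the red board, lined up with it and released (horizontal distance between red_bar and red_board below 0.012 m and angle between the x axis of red_bar and the x axis of red_board, either way round below 0.17 rad and angle between red_bar's own z axis and vertical below 0.08 rad and z of red_bar in the frame of red_board between 0.002 and 0.009 m and contact force between the fingers and red_bar below 0.3 N and linear speed of red_bar below 0.03 m/s), for 0.2 s.
2. the yellow bar stands centred on the yellow board, lined up with it and released (horizontal distance between yellow_bar and yellow_board below 0.012 m and angle between the x axis of yellow_bar and the x axis of yellow_board, either way round below 0.17 rad and angle between yellow_bar's own z axis and vertical below 0.08 rad and z of yellow_bar in the frame of yellow_board between 0.002 and 0.009 m and contact force between the fingers and yellow_bar below 0.3 N and linear speed of yellow_bar below 0.03 m/s), for 0.2 s.
3. the green bar stands centred on the green board, lined up with it and released (horizontal distance between green_bar and green_board below 0.012 m and angle between the x axis of green_bar and the x axis of green_board, either way round below 0.17 rad and angle between green_bar's own z axis and vertical below 0.08 rad and z of green_bar in the frame of green_board between 0.002 and 0.009 m and contact force between the fingers and green_bar below 0.3 N and linear speed of green_bar below 0.03 m/s), for 0.2 s.
4. the blue bar stands centred on the blue board, lined up with it and released (horizontal distance between blue_bar and blue_board below 0.012 m and angle between the x axis of blue_bar and the x axis of blue_board, either way round below 0.17 rad and angle between blue_bar's own z axis and vertical below 0.08 rad and z of blue_bar in the frame of blue_board between 0.002 and 0.009 m and contact force between the fingers and blue_bar below 0.3 N and linear speed of blue_bar below 0.03 m/s), for 0.2 s.
At the end, for the whole second after the job is handed in: Each of the red, yellow, green and blue bars rests upright on the board of its own colour, its centre within 12 mm of the board's centre, its length within 0.17 rad of the board's (either way round), underside on the board, released and at rest (all of step 1 and all of step 2 and all of step 3 and all of step 4); the robot touches nothing.
It fails at once if the black chime bar is moved by more than 15 mm (distance of black_bar from where it was at the start of the episode above 0.015 m).
It fails at once if the tuning fork is moved by more than 20 mm (distance of tuning_fork from where it was at the start of the episode above 0.02 m).
It fails at once if a coloured bar is dropped or thrown (over 0.5 m/s with no finger on it, a fall of about 13 mm) ((linear speed of red_bar above 0.5 m/s and contact force between the fingers and red_bar below 0.05 N) or (linear speed of yellow_bar above 0.5 m/s and contact force between the fingers and yellow_bar below 0.05 N) or (linear speed of green_bar above 0.5 m/s and contact force between the fingers and green_bar below 0.05 N) or (linear speed of blue_bar above 0.5 m/s and contact force between the fingers and blue_bar below 0.05 N)).
It also fails if it takes over 117 s, if anything falls off the work surface, if the arm or the gripper's body presses on something with over 40 N, if the wrist force passes 120 N, or if a joint passes its speed limit or range.

## Robot

A 6-joint arm with a two-finger parallel gripper is mounted at the origin on the work surface. World frame = base frame: x ahead of the robot, y to its left, z up, the work surface at z = 0. Lengths are in mm, angles in degrees, forces in N, time in s.
With the tool pointing down it reaches from about 300 to 850 mm from the base axis. Payload 4.2 kg.
Tool frame: the origin (TCP) lies between the finger pads; the fingertips stand 14 mm ahead of it and the grasp point (between the pads) lies 5 mm behind it (env.finger_overhang is the distance from the TCP to the fingertips, in mm); z points along the fingers, y is the line along which they close (so a half turn about z gives the same grasp; the last joint's range is limited). The gripper opens to 91 mm and grips with 3 to 60 N. Pads are 32 mm wide; open, the fingers measure 118 mm over their backs; the gripper's body (76 mm by 178 mm) begins 60 mm behind the grasp point.
Start: joints at [66.52, 18.312, 89.639, -0, 72.044, -1.146], TCP at [218.505, 531.881, 227.976] pointing down, gripper open.
Joint ranges: [-177.97, 177.97], [-48.28, 115.42], [12.27, 149.76], [-77.06, 257.06], [2.81, 150.46], [-146.56, 146.56]. Speed limits (degrees/s): [147.25, 147.25, 180, 180, 180, 180].

## Interface

Orientations are given as [roll, pitch, yaw] about the fixed x, y, z axes, in that order (R = Rz(yaw) Ry(pitch) Rx(roll)).
In Python, from workcell import status, cams, env, finder gives the robot as it stands.
- The arm moves only by the tool apply_moves, never from a script. Its argument "increments" is a list of rows, each a list of 7 numbers: the opening, from -1 (shut) to 1 (fully open), then the shift along the world's x, y, z in m, then the turn, a rotation vector about the world's x, y, z in degrees. In form: [[gripper, x, y, z, ax, ay, az], ...]. A call has 1 to 5 rows; each row shifts and turns the commanded pose from where the row before left it; what a row does not reach is not made up. A row lasts 1/12 s, in which the tool goes at most 41.7 mm and 7.16 degrees, less where a joint would pass 70% of its speed; a pose out of reach is approached as far as the arm can. A call with a gripper value outside its range is refused whole. The fingers move at their own pace and stop on an object; "newtons" is the grip in N (left out, the last holds). Time passes only in rows, so rows that do not move let the fingers close. It gives the time, the measured TCP pose, the force, the opening and the grip force at its end, in the units of the state.
- status.state(): the state, without advancing time (a new reading comes with each control period).
- cams.grab_frame(name): name is "side" or "top" or "wrist"; returns a dict with "color" (420x560x3 uint8, red, green, blue), "intrinsics" (3x3 intrinsics, pixels), "k1" (the pictures are not rectified: a ray, as slopes to the right and down, at radius r is drawn at 1 + k1 r^2 times it, then the intrinsics apply), "R" (3x3) and "t" (3): a world point X has camera coordinates R X + t. Camera axes: x right, y down, z forward; pixel columns grow to the right and rows downward; lengths in mm; the calibration is good to about 2 mm. A picture is of the moment at which its call begins. There is no depth.
- env.job_done(): hands the job in; it is judged then, once.
Trained networks look in the newest picture that a camera, given by its name, has taken for a name from the list of things; names that differ only in an ending like _2 or _b are one class to them, and where a whole thing is asked for, a point or a joint stands for the part that bears it (a point fixed in the world has none). Each returns a list of dicts, best first, with "score" (0 to 1); they miss things now and then, are a little off and sometimes report something else, mostly with a low value. They report only what shows in the picture. A call takes as long as a camera call.
- finder.boxes_of(query, camera): "rect" ([left, top, width, height] in pixels, round what is visible of it).
- finder.trace(query, camera): "pixels" (420x560 bool, what is visible of it) and "rect" ([left, top, width, height] in pixels, round what is visible of it).
The state is a dict: "time_s": time; "qpos": joint angles; "qvel": joint speeds; "effort": joint torques, N m; "ee_pos": TCP position; "ee_rot": TCP orientation; "force": force on the tool from outside, world axes, zero at the start; "torque": the same for the moment, N m; "gripper_width": finger opening in mm; "gripper_force": force on a finger pad.
Only numpy, scipy, OpenCV 4.12 (cv2) and the standard library are available. Lean on these libraries where they do the work, as an engineer would, in place of code of your own. Each camera call takes 0.05 s, during which the arm holds its last target. There are 200 camera calls.

## Working session

There is one attempt and no reset: what is moved stays moved. The work goes in short steps, Python scripts to look and compute and a tool call to move; the robot and the scene stay as the last step left them, time stands still between calls to the robot, and variables do not carry over. Pictures are saved under pics/ and viewed, at most 14 in all, crops included, and the job is handed in when it is done.

Besides the shell and the picture viewer there is one more tool, called after "Call:" in YAML: its name, and indented under it one key for each argument. apply_moves: Moves the arm, as the interface text tells. Its arguments: {"type":"object","properties":{"increments":{"type":"array","items":{"type":"array","items":{"type":"number"}}},"newtons":{"type":"number"}},"required":["increments"]}

```bash
ls; mkdir -p pics; cat > h.py <<'E'
import numpy as np, cv2
from workcell import status, cams, env, finder
def save(f,n): cv2.imwrite('pics/'+n,cv2.cvtColor(f['color'],cv2.COLOR_RGB2BGR))
def to_world(px,f,z):
    K=np.array(f['intrinsics']);R=np.array(f['R']);t=np.array(f['t'])
    d=(np.atleast_2d(px)-K[:2,2])/[K[0,0],K[1,1]]
    u=d.copy()
    for _ in range(20): u=d/(1+f['k1']*(u**2).sum(1,keepdims=True))
    r=np.c_[u,np.ones(len(u))]@R; c=-R.T@t
    return (c+r*((z-c[2])/r[:,2:]))[:,:2]
def locate(q,cam,f,z,n=1):
    out=[]
    for o in finder.trace(q,cam)[:n]:
        ys,xs=np.nonzero(o['pixels'])
        cs,_=cv2.findContours(o['pixels'].astype(np.uint8),cv2.RETR_EXTERNAL,cv2.CHAIN_APPROX_NONE)
        c=max(cs,key=cv2.contourArea)[:,0].astype(float)
        w=to_world(c,f,z)
        (cx,cy),(a,b),th=cv2.minAreaRect(w.astype(np.float32))
        if a<b: a,b,th=b,a,th+90
        th=(th+90)%180-90
        out.append((round(o['score'],2),[int(v) for v in o['rect']],round(cx,1),round(cy,1),round(a,1),round(b,1),round(th,1)))
    return out
E
python3 - <<'E'
from h import *
for cam in('top','side'):
    f=cams.grab_frame(cam);save(f,cam+'0.png')
    if cam=='top':
        for c in 'red yellow green blue black'.split():
            print(c,'bar',locate(c+'_bar','top',f,37,2))
            if c!='black':print(c,'board',locate(c+'_board','top',f,5,2))
        print(locate('tuning_fork','top',f,8,2))
s=status.state();print(s['ee_pos'],s['ee_rot'],s['time_s'],env.finger_overhang)
E
```

```text
pics
red bar [(0.74, [107, 209, 41, 65], 454.5, 260.5, 139.5, 45.5, -15.5), (0.69, [283, 144, 13, 49], 657.6, -72.2, 124.1, 31.9, 5.6)]
red board [(0.79, [355, 228, 25, 75], 457.2, -271.6, 160.9, 60.4, 3.1)]
yellow bar [(0.85, [335, 145, 24, 52], 663.4, -198.7, 129.1, 39.3, 14.0)]
yellow board [(0.84, [291, 223, 27, 66], 463.5, -129.0, 147.0, 63.4, 5.8)]
green bar [(0.78, [156, 131, 20, 53], 651.9, 215.0, 122.5, 46.0, 6.1)]
green board [(0.63, [181, 215, 26, 62], 459.8, 131.9, 137.8, 61.7, 11.4), (0.5, [423, 203, 19, 49], 557.3, -413.6, 114.1, 17.6, 31.0)]
blue bar [(0.73, [242, 227, 18, 44], 467.4, -4.2, 103.7, 34.9, 16.6)]
blue board [(0.83, [217, 139, 33, 54], 664.3, 62.7, 121.7, 58.7, -8.2), (0.72, [110, 208, 43, 63], 458.8, 272.0, 140.6, 43.6, -15.3)]
black bar [(0.82, [283, 146, 14, 47], 657.8, -73.7, 125.1, 33.4, 4.0)]
[(0.74, [422, 202, 21, 54], 557.7, -414.1, 122.9, 25.2, 21.1)]
[218.50865436 531.85516614 227.98682142] [ 1.79995844e+02 -1.75281933e-03  1.57661841e+02] 0.6 14.0
```

View pics/top0.png

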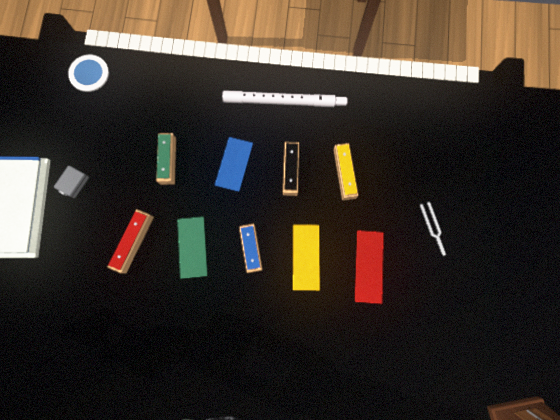

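View pics/side0.png

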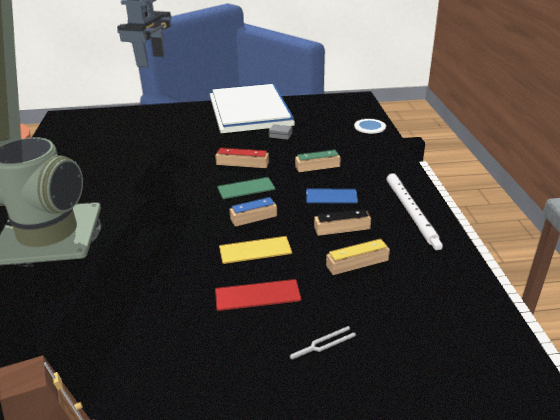

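All pieces are upright: red bar at about (130,241) with its board at (369,267) in the top view, with black bar (291,168) and fork (433,230) to keep clear of. I'm going above the red bar for a close look.

Call:
apply_moves:
  increments:
    - [1,0.0236,-0.027,0,0,0,0.7]
    - [1,0.0236,-0.027,0,0,0,0.7]
    - [1,0.0236,-0.027,0,0,0,0.7]
    - [1,0.0236,-0.027,0,0,0,0.7]
    - [1,0.0236,-0.027,0,0,0,0.7]

```text
time_s: 1.02
ee_pos: [337.3, 395.6, 228.1]
ee_rot: [180.0, 0.0, 161.2]
force: [0.0, 0.1, 0.7]
gripper_width: 91.0
gripper_force: 0.0
```

Call:
apply_moves:
  increments:
    - [1,0.0236,-0.027,0,0,0,0.7]
    - [1,0.0236,-0.027,0,0,0,0.7]
    - [1,0.0236,-0.027,0,0,0,0.7]
    - [1,0.0236,-0.027,0,0,0,0.7]
    - [1,0.0236,-0.027,0,0,0,0.7]

```text
time_s: 1.43
ee_pos: [455.4, 260.4, 228.2]
ee_rot: [180.0, 0.0, 164.7]
force: [0.9, 1.1, -0.1]
gripper_width: 91.1
gripper_force: 0.0
```

Call:
apply_moves:
  increments:
    - [1,0,0,0,0,0,0]
    - [1,0,0,0,0,0,0]

```text
time_s: 1.6
ee_pos: [455.4, 260.7, 228.0]
ee_rot: [180.0, -0.0, 164.4]
force: [-0.3, 0.6, -0.8]
gripper_width: 91.0
gripper_force: 0.0
```

```bash
cat > look.py <<'E'
import sys
from h import *
# usage: look.py name z [name z ...] [pic]
a=sys.argv[1:]; f=cams.grab_frame('wrist')
if len(a)%2: save(f,a.pop())
for q,z in zip(a[::2],a[1::2]): print(q,locate(q,'wrist',f,float(z),2))
s=status.state();print(np.round(s['ee_pos'],1),np.round(s['ee_rot'],1),s['time_s'],s['gripper_width'],s['gripper_force'])
E
python3 look.py red_bar 37 w_red.png
```

```text
red_bar [(0.63, [270, 121, 30, 133], 456.4, 270.8, 136.4, 33.2, -16.3)]
[454.1 262.3 227.9] [180.   -0.  164.7] 1.7 91.19366803738497 0.0
```

View pics/w_red.png

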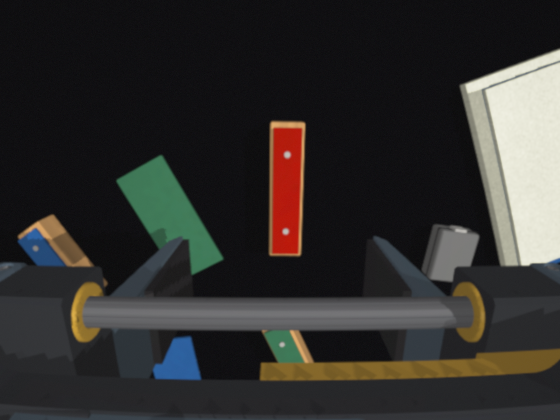

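The red bar appears square between the fingers at (287,188), at roughly (456, 271), -16°. I'll grip it.

Call:
apply_moves:
  increments:
    - [1,0.001,0.004,-0.03,0,0,-0.5]
    - [1,0.001,0.005,-0.035,0,0,-0.5]
    - [1,0,0,-0.035,0,0,0]
    - [1,0,0,-0.035,0,0,0]
    - [1,0,0,-0.03,0,0,0]
  newtons: 20

```text
time_s: 2.12
ee_pos: [454.7, 272.1, 61.1]
ee_rot: [-180.0, -0.1, 163.8]
force: [-0.2, 0.8, -0.6]
gripper_width: 90.8
gripper_force: 0.0
```

Call:
apply_moves:
  increments:
    - [1,0,0,-0.025,0,0,0]
    - [1,0,0,-0.018,0,0,0]
    - [1,0,0,0,0,0,0]
    - [-1,0,0,0,0,0,0]
    - [-1,0,0,0,0,0,0]

```text
time_s: 2.53
ee_pos: [456.8, 272.2, 21.1]
ee_rot: [179.9, 0.1, 163.7]
force: [0.4, -0.6, 0.6]
gripper_width: 80.5
gripper_force: 0.0
```

Call:
apply_moves:
  increments:
    - [-1,0,0,0,0,0,0]
    - [-1,0,0,0,0,0,0]
    - [-1,0,0,0,0,0,0]
    - [-1,0,0,0,0,0,0]
    - [-1,0,0,0,0,0,0]

```text
time_s: 2.95
ee_pos: [456.7, 270.9, 20.4]
ee_rot: [180.0, 0.0, 163.7]
force: [1.0, -0.3, 0.4]
gripper_width: 47.3
gripper_force: 0.0
```

Call:
apply_moves:
  increments:
    - [-1,0,0,0,0,0,0]
    - [-1,0,0,0,0,0,0]
    - [-1,0,0,0,0,0,0]
    - [-1,0,0,0,0,0,0]
    - [-1,0,0,0.005,0,0,0]

```text
time_s: 3.37
ee_pos: [455.8, 270.4, 24.2]
ee_rot: [-179.9, -0.1, 163.7]
force: [-0.4, -0.2, -1.4]
gripper_width: 33.9
gripper_force: 20.0
```

Call:
apply_moves:
  increments:
    - [-1,0,0,0.02,0,0,0]
    - [-1,0,0,0.03,0,0,0]
    - [-1,0,0,0.03,0,0,0]
    - [-1,0,0,0.03,0,0,0]
    - [-1,0,-0.01,0.015,0,0,0]

```text
time_s: 3.78
ee_pos: [458.1, 262.9, 153.7]
ee_rot: [179.7, 0.2, 163.7]
force: [0.9, 0.1, -2.0]
gripper_width: 34.0
gripper_force: 20.0
```

Call:
apply_moves:
  increments:
    - [-1,0,-0.025,0,0,0,1.3]
    - [-1,0,-0.034,0,0,0,1.3]
    - [-1,0,-0.034,0,0,0,1.3]
    - [-1,0,-0.034,0,0,0,1.3]
    - [-1,0,-0.034,0,0,0,1.3]

```text
time_s: 4.2
ee_pos: [456.0, 98.5, 150.0]
ee_rot: [180.0, -0.0, 170.3]
force: [-0.1, -0.3, -1.7]
gripper_width: 34.2
gripper_force: 20.0
```

Call:
apply_moves:
  increments:
    - [-1,0,-0.034,0,0,0,1.3]
    - [-1,0,-0.034,0,0,0,1.3]
    - [-1,0,-0.034,0,0,0,1.3]
    - [-1,0,-0.034,0,0,0,1.3]
    - [-1,0,-0.034,0,0,0,1.3]

```text
time_s: 4.62
ee_pos: [456.0, -71.6, 150.1]
ee_rot: [180.0, 0.0, 176.7]
force: [0.4, -0.5, -1.6]
gripper_width: 33.8
gripper_force: 20.0
```

Call:
apply_moves:
  increments:
    - [-1,0,-0.034,0,0,0,1.3]
    - [-1,0,-0.034,0,0,0,1.3]
    - [-1,0,-0.034,0,0,0,1.3]
    - [-1,0,-0.034,0,0,0,1.3]
    - [-1,0,-0.034,0,0,0,1.3]

```text
time_s: 5.03
ee_pos: [456.0, -241.6, 150.0]
ee_rot: [180.0, -0.0, -176.8]
force: [-0.3, 0.5, -1.0]
gripper_width: 33.8
gripper_force: 20.0
```

Call:
apply_moves:
  increments:
    - [-1,0,-0.022,0,0,0,0]
    - [-1,0,-0.01,0,0,0,0]
    - [-1,0,0,0,0,0,0]
    - [-1,0,0,0,0,0,0]

```text
time_s: 5.37
ee_pos: [456.1, -271.4, 149.6]
ee_rot: [179.9, -0.0, -176.9]
force: [-0.9, 0.8, -1.8]
gripper_width: 33.6
gripper_force: 20.0
```

```bash
python3 look.py red_board 5 w_rb.png
```

```text
red_board [(0.78, [244, 113, 75, 21], 387.7, -272.0, 59.7, 16.6, -87.7)]
[ 456.2 -270.5  149.8] [ 179.9   -0.  -176.8] 5.4667 33.843452329994584 19.999797642230988
```

Call:
apply_moves:
  increments:
    - [-1,0.001,0,-0.02,0,0,0]
    - [-1,0,0,-0.03,0,0,0]
    - [-1,0,0,-0.03,0,0,0]
    - [-1,0,0,-0.02,0,0,0]
    - [-1,0,0,-0.014,0,0,0]

```text
time_s: 5.88
ee_pos: [456.5, -269.6, 34.0]
ee_rot: [179.9, -0.2, -176.7]
force: [0.2, 0.1, -1.3]
gripper_width: 33.8
gripper_force: 20.0
```

Call:
apply_moves:
  increments:
    - [-1,0,0,-0.006,0,0,0]
    - [-1,0,0,-0.003,0,0,0]
    - [-1,0,0,-0.0015,0,0,0]
    - [-1,0,0,0,0,0,0]

```text
time_s: 6.22
ee_pos: [458.2, -272.0, 26.2]
ee_rot: [-180.0, 0.1, -176.8]
force: [0.4, -0.4, -2.0]
gripper_width: 34.3
gripper_force: 20.0
```

Call:
apply_moves:
  increments:
    - [-1,0,0,-0.0007,0,0,0]
    - [-1,0,0,0,0,0,0]
    - [-1,0,0,0,0,0,0]

```text
time_s: 6.47
ee_pos: [457.8, -272.3, 25.4]
ee_rot: [-180.0, 0.1, -176.8]
force: [0.6, 0.1, -2.3]
gripper_width: 33.9
gripper_force: 20.0
```

Call:
apply_moves:
  increments:
    - [0.3,0,0,0,0,0,0]
    - [0.3,0,0,0,0,0,0]
    - [0.3,0,0,0,0,0,0]
    - [0.3,0,0,0,0,0,0]
    - [0.3,0,0,0,0,0,0]

```text
time_s: 6.88
ee_pos: [457.6, -272.2, 24.9]
ee_rot: [-180.0, 0.0, -176.8]
force: [-0.3, 0.5, -0.9]
gripper_width: 59.0
gripper_force: 0.0
```

Call:
apply_moves:
  increments:
    - [0.3,0,0,0.02,0,0,0]
    - [0.3,0,0,0.04,0,0,0]
    - [0.3,0,0,0.04,0,0,0]
    - [0.3,0,0,0.04,0,0,0]
    - [0.3,0.02,0.01,0.03,0,0,0]

```text
time_s: 7.3
ee_pos: [475.7, -263.3, 198.3]
ee_rot: [-179.9, 0.0, -177.0]
force: [0.2, -1.0, -0.3]
gripper_width: 59.5
gripper_force: 0.0
```

```bash
python3 look.py red_bar 34 red_board 5 yellow_bar 34 w_rb2.png
```

```text
red_bar [(0.79, [250, 103, 35, 147], 459.7, -270.6, 139.0, 34.6, 3.5), (0.28, [299, 326, 44, 38], 634.5, -207.6, 47.5, 32.9, 14.0)]
red_board [(0.62, [241, 91, 65, 157], 458.5, -269.8, 159.1, 59.8, 1.9)]
yellow_bar [(0.61, [301, 328, 40, 37], 634.1, -207.9, 48.0, 33.5, 13.3)]
[ 477.8 -262.   195.3] [-1.800e+02  1.000e-01 -1.768e+02] 7.5 59.03458829598255 0.0
```

Red sits within about 2 mm and 2° of the board. Next is yellow.

Call:
apply_moves:
  increments:
    - [0.3,0.026,0.009,0,0,0,1.5]
    - [0.3,0.032,0.011,0,0,0,1.5]
    - [0.3,0.032,0.011,0,0,0,1.5]
    - [0.3,0.032,0.011,0,0,0,1.5]
    - [0.3,0.032,0.011,0,0,0,2]

```text
time_s: 7.92
ee_pos: [631.3, -208.5, 192.1]
ee_rot: [179.9, -0.3, -168.8]
force: [0.5, -0.3, -0.0]
gripper_width: 59.3
gripper_force: 0.0
```

Call:
apply_moves:
  increments:
    - [0.3,0.022,0.007,0,0,0,2]
    - [0.3,0.01,0.003,0,0,0,0]
    - [0.3,0,0,0,0,0,0]
    - [0.3,0,0,0,0,0,0]

```text
time_s: 8.25
ee_pos: [662.0, -199.3, 192.9]
ee_rot: [179.9, -0.2, -166.9]
force: [-0.4, -0.5, 0.3]
gripper_width: 58.9
gripper_force: 0.0
```

```bash
python3 look.py yellow_bar 34 yellow_board 5 black_bar 34 w_y.png
```

```text
yellow_bar [(0.63, [252, 137, 43, 136], 670.0, -198.9, 126.9, 34.7, 13.8)]
yellow_board [(0.73, [362, 2, 75, 90], 498.1, -123.6, 83.3, 60.0, 5.0)]
black_bar [(0.62, [369, 164, 67, 119], 662.3, -78.0, 118.5, 45.1, 3.2)]
[ 662.1 -199.9  195.1] [ 180.    -0.  -166.9] 8.45 59.206562849662994 0.0
```

Call:
apply_moves:
  increments:
    - [0.3,0.004,0.001,-0.025,0,0,0.6]
    - [0.3,0.003,0,-0.035,0,0,0]
    - [0.3,0,0,-0.035,0,0,0]
    - [0.3,0,0,-0.035,0,0,0]
    - [0.3,0,0,-0.025,0,0,0]

```text
time_s: 8.87
ee_pos: [668.2, -198.3, 37.3]
ee_rot: [179.9, -0.2, -166.3]
force: [-0.4, 0.5, -0.3]
gripper_width: 59.1
gripper_force: 0.0
```

Call:
apply_moves:
  increments:
    - [0.3,0,0,-0.015,0,0,0]
    - [0.3,0,0,-0.0047,0,0,0]
    - [0.3,0,0,0,0,0,0]
    - [-1,0,0,0,0,0,0]
    - [-1,0,0,0,0,0,0]

```text
time_s: 9.28
ee_pos: [671.5, -198.7, 22.2]
ee_rot: [-179.9, 0.2, -166.3]
force: [-1.0, -0.6, 0.7]
gripper_width: 48.8
gripper_force: 0.0
```

Call:
apply_moves:
  increments:
    - [-1,0,0,0,0,0,0]
    - [-1,0,0,0,0,0,0]
    - [-1,0,0,0,0,0,0]
    - [-1,0,0,0,0,0,0]
    - [-1,0,0,0,0,0,0]

```text
time_s: 9.7
ee_pos: [671.3, -198.6, 21.6]
ee_rot: [-179.9, 0.1, -166.2]
force: [-1.3, -1.1, 5.8]
gripper_width: 33.5
gripper_force: 20.0
```

Call:
apply_moves:
  increments:
    - [-1,0,0,0.015,0,0,0]
    - [-1,0,0,0.03,0,0,0]
    - [-1,0,0,0.035,0,0,0]
    - [-1,-0.01,0.003,0.035,0,0,-1]
    - [-1,-0.025,0.009,0.015,0,0,-1]

```text
time_s: 10.12
ee_pos: [639.6, -187.4, 154.3]
ee_rot: [-179.7, 0.5, -168.3]
force: [1.3, -0.6, -1.1]
gripper_width: 33.6
gripper_force: 20.0
```

Call:
apply_moves:
  increments:
    - [-1,-0.034,0.012,0,0,0,-1.4]
    - [-1,-0.034,0.012,0,0,0,-1]
    - [-1,-0.034,0.012,0,0,0,-1]
    - [-1,-0.034,0.012,0,0,0,-1]
    - [-1,-0.024,0.008,0,0,0,-1]

```text
time_s: 10.53
ee_pos: [471.4, -128.6, 149.4]
ee_rot: [179.9, -0.2, -173.7]
force: [-0.5, -0.5, -1.7]
gripper_width: 33.8
gripper_force: 20.0
```

Call:
apply_moves:
  increments:
    - [-1,-0.01,0.003,0,0,0,-1]
    - [-1,0,0,0,0,0,0]
    - [-1,0,0,0,0,0,0]
    - [-1,0,0,0,0,0,0]

```text
time_s: 10.87
ee_pos: [467.5, -127.8, 150.3]
ee_rot: [-180.0, 0.1, -174.6]
force: [-0.4, 0.3, -2.0]
gripper_width: 33.8
gripper_force: 20.0
```

```bash
python3 look.py yellow_board 5 yellow_bar 160 w_yb.png
```

```text
yellow_board [(0.88, [244, 116, 69, 28], 403.2, -132.0, 60.0, 23.7, -84.6)]
yellow_bar [(0.96, [235, 140, 85, 226], 437.2, -129.0, 70.8, 33.4, 5.5)]
[ 466.8 -127.6  149.9] [-180.     0.  -174.6] 11.0167 33.99868525340338 19.997777938842773
```

Call:
apply_moves:
  increments:
    - [-1,-0.002,0.001,-0.02,0,0,0]
    - [-1,0,0,-0.03,0,0,0]
    - [-1,0,0,-0.03,0,0,0]
    - [-1,0,0,-0.02,0,0,0]
    - [-1,0,0,-0.014,0,0,0]

```text
time_s: 11.43
ee_pos: [463.1, -126.0, 33.7]
ee_rot: [179.9, -0.2, -174.6]
force: [0.2, -0.2, -1.5]
gripper_width: 33.4
gripper_force: 20.0
```

Call:
apply_moves:
  increments:
    - [-1,0,0,-0.006,0,0,0]
    - [-1,0,0,-0.003,0,0,0]
    - [-1,0,0,-0.0015,0,0,0]
    - [-1,0,0,0,0,0,0]
    - [-1,0,0,0,0,0,0]

```text
time_s: 11.85
ee_pos: [464.1, -126.3, 26.5]
ee_rot: [-180.0, 0.0, -174.6]
force: [-1.3, 0.3, 4.1]
gripper_width: 34.2
gripper_force: 20.0
```

Call:
apply_moves:
  increments:
    - [0.3,0,0,0,0,0,0]
    - [0.3,0,0,0,0,0,0]
    - [0.3,0,0,0,0,0,0]
    - [0.3,0,0,0,0,0,0]
    - [0.3,0,0,0,0,0,0]

```text
time_s: 12.27
ee_pos: [463.8, -126.2, 25.7]
ee_rot: [-180.0, 0.0, -174.6]
force: [-0.2, -0.2, 0.6]
gripper_width: 59.1
gripper_force: 0.0
```

Call:
apply_moves:
  increments:
    - [0.3,0,0,0.02,0,0,0]
    - [0.3,0,0,0.04,0,0,0]
    - [0.3,0,0,0.04,0,0,0]
    - [0.3,0,0,0.04,0,0,0]
    - [0.3,0.02,0.01,0.03,0,0,0]

```text
time_s: 12.68
ee_pos: [481.5, -117.0, 198.8]
ee_rot: [-179.9, 0.0, -174.7]
force: [0.8, -0.6, -1.0]
gripper_width: 59.5
gripper_force: 0.0
```

```bash
python3 look.py yellow_bar 34 yellow_board 5 blue_bar 34 w_yb2.png
```

```text
yellow_bar [(0.69, [249, 108, 43, 137], 463.9, -125.0, 126.7, 35.4, 4.8)]
yellow_board [(0.81, [239, 100, 61, 143], 464.6, -126.0, 147.7, 60.9, 5.8)]
blue_bar [(0.83, [369, 139, 49, 111], 468.4, -4.9, 106.5, 40.4, 16.3)]
[ 483.8 -116.   196. ] [-1.800e+02  1.000e-01 -1.746e+02] 12.8833 59.49824484729066 0.0
```

Call:
apply_moves:
  increments:
    - [0.3,0.0153,0.0304,0,0,0,0]
    - [0.3,0.0153,0.0304,0,0,0,0]
    - [0.3,0.0153,0.0304,0,0,0,0]
    - [0.3,0.0153,0.0304,0,0,0,0]
    - [0.3,0.0153,0.0304,0,0,0,0]

```text
time_s: 13.3
ee_pos: [558.9, 36.9, 193.2]
ee_rot: [180.0, -0.3, -174.7]
force: [-0.1, 0.7, 0.1]
gripper_width: 59.6
gripper_force: 0.0
```

Call:
apply_moves:
  increments:
    - [0.3,0.0153,0.0304,0,0,0,0]
    - [0.3,0.0153,0.0304,0,0,0,0]
    - [0.3,0.0153,0.0304,0,0,0,0]
    - [0.3,0.0153,0.0304,0,0,0,0]
    - [0.3,0.0153,0.0304,0,0,0,0]

```text
time_s: 13.72
ee_pos: [635.6, 188.7, 192.8]
ee_rot: [-179.9, -0.3, -174.6]
force: [0.4, -0.3, -0.3]
gripper_width: 59.2
gripper_force: 0.0
```

Call:
apply_moves:
  increments:
    - [0.3,0.01,0.02,0,0,0,0]
    - [0.3,0.005,0.01,0,0,0,0]
    - [0.3,0,0,0,0,0,0]
    - [0.3,0,0,0,0,0,0]

```text
time_s: 14.05
ee_pos: [650.5, 216.9, 193.8]
ee_rot: [-179.9, -0.2, -174.6]
force: [-0.4, -0.9, -0.0]
gripper_width: 59.3
gripper_force: 0.0
```

```bash
python3 look.py green_bar 34 green_board 5 blue_board 5 w_g.png
```

```text
green_bar [(0.58, [259, 144, 42, 122], 656.3, 223.4, 116.2, 33.4, 7.4)]
green_board [(0.75, [177, 1, 67, 61], 502.4, 144.1, 61.4, 52.6, -79.5)]
blue_board []
[651.  216.3 195.8] [-180.    -0.  -174.7] 14.25 59.02371680585747 0.0
```

Call:
apply_moves:
  increments:
    - [0.3,0.003,0.004,-0.025,0,0,1]
    - [0.3,0.002,0.003,-0.035,0,0,1]
    - [0.3,0,0,-0.035,0,0,0]
    - [0.3,0,0,-0.035,0,0,0]
    - [0.3,0,0,-0.025,0,0,0]

```text
time_s: 14.67
ee_pos: [654.9, 223.2, 38.0]
ee_rot: [-180.0, -0.2, -172.7]
force: [-1.0, -0.3, -0.6]
gripper_width: 59.2
gripper_force: 0.0
```

Call:
apply_moves:
  increments:
    - [0.3,0,0,-0.015,0,0,0]
    - [0.3,0,0,-0.005,0,0,0]
    - [0.3,0,0,0,0,0,0]
    - [-1,0,0,0,0,0,0]
    - [-1,0,0,0,0,0,0]

```text
time_s: 15.08
ee_pos: [657.7, 224.9, 22.6]
ee_rot: [180.0, 0.2, -172.7]
force: [-0.4, -0.2, 0.6]
gripper_width: 48.6
gripper_force: 0.0
```

Call:
apply_moves:
  increments:
    - [-1,0,0,0,0,0,0]
    - [-1,0,0,0,0,0,0]
    - [-1,0,0,0,0,0,0]
    - [-1,0,0,0,0,0,0]
    - [-1,0,0,0,0,0,0]

```text
time_s: 15.5
ee_pos: [657.3, 224.8, 22.1]
ee_rot: [-180.0, 0.1, -172.6]
force: [-0.3, -2.2, 6.2]
gripper_width: 34.0
gripper_force: 20.0
```

Call:
apply_moves:
  increments:
    - [-1,0,0,0.015,0,0,0]
    - [-1,0,0,0.03,0,0,0]
    - [-1,0,0,0.035,0,0,0]
    - [-1,-0.008,-0.004,0.035,0,0,0.5]
    - [-1,-0.022,-0.01,0.015,0,0,0.5]

```text
time_s: 15.92
ee_pos: [630.4, 212.7, 155.0]
ee_rot: [179.9, 0.6, -171.6]
force: [1.0, 0.6, -1.2]
gripper_width: 33.8
gripper_force: 20.0
```

Call:
apply_moves:
  increments:
    - [-1,-0.033,-0.015,0,0,0,0.5]
    - [-1,-0.033,-0.015,0,0,0,0.5]
    - [-1,-0.033,-0.015,0,0,0,0.5]
    - [-1,-0.033,-0.015,0,0,0,0.5]
    - [-1,-0.024,-0.011,0,0,0,0.5]

```text
time_s: 16.33
ee_pos: [466.6, 138.8, 149.9]
ee_rot: [180.0, -0.2, -169.1]
force: [0.3, -0.1, -1.9]
gripper_width: 34.0
gripper_force: 20.0
```

Call:
apply_moves:
  increments:
    - [-1,-0.009,-0.0045,0,0,0,0]
    - [-1,0,0,0,0,0,0]
    - [-1,0,0,0,0,0,0]
    - [-1,0,0,0,0,0,0]

```text
time_s: 16.67
ee_pos: [463.4, 136.1, 150.9]
ee_rot: [180.0, 0.1, -169.1]
force: [-0.5, 0.1, -2.6]
gripper_width: 33.9
gripper_force: 20.0
```

```bash
python3 look.py green_board 5 green_bar 160 w_gb.png
```

```text
green_board [(0.58, [239, 119, 71, 39], 408.9, 124.8, 60.9, 32.3, -77.8)]
green_bar [(0.66, [235, 156, 84, 207], 436.5, 132.7, 66.4, 34.4, 10.4)]
[462.8 135.9 150.4] [ 180.     0.  -169.1] 16.8167 33.928076599635105 19.999735057353973
```

Call:
apply_moves:
  increments:
    - [-1,-0.002,-0.001,-0.02,0,0,0.5]
    - [-1,0,0,-0.03,0,0,0]
    - [-1,0,0,-0.03,0,0,0]
    - [-1,0,0,-0.02,0,0,0]
    - [-1,0,0,-0.014,0,0,0]

```text
time_s: 17.23
ee_pos: [459.1, 134.4, 34.2]
ee_rot: [-180.0, -0.2, -168.6]
force: [0.2, -0.4, -1.7]
gripper_width: 34.0
gripper_force: 20.0
```

Call:
apply_moves:
  increments:
    - [-1,0,0,-0.006,0,0,0]
    - [-1,0,0,-0.003,0,0,0]
    - [-1,0,0,-0.0015,0,0,0]
    - [-1,0,0,0,0,0,0]
    - [-1,0,0,0,0,0,0]

```text
time_s: 17.65
ee_pos: [460.0, 134.6, 27.0]
ee_rot: [180.0, 0.0, -168.6]
force: [-1.5, -1.1, 3.1]
gripper_width: 33.7
gripper_force: 20.0
```

Call:
apply_moves:
  increments:
    - [0.3,0,0,0,0,0,0]
    - [0.3,0,0,0,0,0,0]
    - [0.3,0,0,0,0,0,0]
    - [0.3,0,0,0,0,0,0]
    - [0.3,0,0,0,0,0,0]

```text
time_s: 18.07
ee_pos: [459.8, 134.5, 26.2]
ee_rot: [180.0, 0.0, -168.6]
force: [-0.5, 0.4, 0.3]
gripper_width: 58.7
gripper_force: 0.0
```

Call:
apply_moves:
  increments:
    - [0.3,0,0,0.02,0,0,0]
    - [0.3,0,0,0.04,0,0,0]
    - [0.3,0,0,0.04,0,0,0]
    - [0.3,0,0,0.04,0,0,0]
    - [0.3,0.01,-0.01,0.03,0,0,0]

```text
time_s: 18.48
ee_pos: [468.9, 125.4, 199.3]
ee_rot: [179.9, 0.1, -168.5]
force: [0.1, 0.1, -0.4]
gripper_width: 59.0
gripper_force: 0.0
```

```bash
python3 look.py green_bar 34 green_board 5 blue_bar 34 w_gb2.png
```

```text
green_bar [(0.57, [268, 128, 42, 121], 460.8, 135.9, 115.8, 34.7, 11.7), (0.52, [0, 70, 56, 142], 464.2, -117.0, 128.1, 56.0, 4.7)]
green_board [(0.92, [258, 117, 60, 132], 459.9, 135.6, 136.1, 60.9, 11.6), (0.22, [116, 117, 61, 109], 474.5, -3.5, 112.3, 47.3, 17.1)]
blue_bar [(0.94, [117, 116, 62, 108], 467.5, 5.9, 103.4, 44.1, 16.2)]
[469.7 124.3 196.6] [ 1.800e+02  1.000e-01 -1.687e+02] 18.6833 59.52191520798882 0.0
```

Call:
apply_moves:
  increments:
    - [0.3,0,-0.025,0,0,0,1]
    - [0.3,0,-0.034,0,0,0,1]
    - [0.3,0,-0.034,0,0,0,1]
    - [0.3,0,-0.022,0,0,0,1]
    - [0.3,0,-0.01,0,0,0,1]

```text
time_s: 19.1
ee_pos: [467.9, -2.8, 194.0]
ee_rot: [180.0, -0.3, -163.7]
force: [0.3, 0.1, -0.4]
gripper_width: 59.1
gripper_force: 0.0
```

Call:
apply_moves:
  increments:
    - [0.3,0,0,0,0,0,0]
    - [0.3,0,0,0,0,0,0]
    - [0.3,0,0,0,0,0,0]

```text
time_s: 19.35
ee_pos: [468.9, 0.1, 195.0]
ee_rot: [179.9, -0.1, -163.6]
force: [0.3, 0.4, 0.5]
gripper_width: 59.0
gripper_force: 0.0
```

```bash
python3 look.py blue_bar 34 blue_board 5 w_b.png
```

```text
blue_bar [(0.82, [256, 143, 37, 109], 467.9, -0.1, 103.1, 33.4, 16.5)]
blue_board [(0.66, [257, 327, 74, 35], 636.5, 68.5, 81.6, 43.9, -73.7)]
[4.693e+02 3.000e-01 1.957e+02] [ 180.    -0.  -163.6] 19.5 59.40893153465337 0.0
```

Call:
apply_moves:
  increments:
    - [0.3,-0.001,0,-0.025,0,0,0]
    - [0.3,0,0,-0.035,0,0,0]
    - [0.3,0,0,-0.035,0,0,0]
    - [0.3,0,0,-0.035,0,0,0]
    - [0.3,0,0,-0.025,0,0,0]

```text
time_s: 19.92
ee_pos: [467.2, 0.2, 38.8]
ee_rot: [179.9, -0.1, -163.6]
force: [-0.8, -0.4, -0.0]
gripper_width: 59.7
gripper_force: 0.0
```

Call:
apply_moves:
  increments:
    - [0.3,0,0,-0.015,0,0,0]
    - [0.3,0,0,-0.005,0,0,0]
    - [0.3,0,0,0,0,0,0]
    - [-1,0,0,0,0,0,0]
    - [-1,0,0,0,0,0,0]

```text
time_s: 20.33
ee_pos: [469.7, -0.4, 22.3]
ee_rot: [-180.0, 0.2, -163.6]
force: [-0.3, 0.1, 0.3]
gripper_width: 48.4
gripper_force: 0.0
```

Call:
apply_moves:
  increments:
    - [-1,0,0,0,0,0,0]
    - [-1,0,0,0,0,0,0]
    - [-1,0,0,0,0,0,0]
    - [-1,0,0,0,0,0,0]
    - [-1,0,0,0,0,0,0]

```text
time_s: 20.75
ee_pos: [469.2, -0.6, 22.0]
ee_rot: [-180.0, 0.1, -163.6]
force: [0.1, -0.8, 5.6]
gripper_width: 33.8
gripper_force: 20.0
```

Call:
apply_moves:
  increments:
    - [-1,0,0,0.015,0,0,0]
    - [-1,0,0,0.03,0,0,0]
    - [-1,0,0,0.035,0,0,0]
    - [-1,0.009,0.003,0.035,0,0,-2.5]
    - [-1,0.022,0.007,0.015,0,0,-3]

```text
time_s: 21.17
ee_pos: [498.9, 8.9, 155.2]
ee_rot: [-179.9, 0.2, -169.3]
force: [1.3, 0.1, -1.6]
gripper_width: 34.1
gripper_force: 20.0
```

Call:
apply_moves:
  increments:
    - [-1,0.033,0.011,0,0,0,-3]
    - [-1,0.033,0.011,0,0,0,-3]
    - [-1,0.033,0.011,0,0,0,-3]
    - [-1,0.033,0.011,0,0,0,-3]
    - [-1,0.022,0.006,0,0,0,-3]

```text
time_s: 21.58
ee_pos: [656.0, 60.6, 150.5]
ee_rot: [180.0, 0.1, 175.7]
force: [-0.2, 0.1, -1.3]
gripper_width: 33.9
gripper_force: 20.0
```

Call:
apply_moves:
  increments:
    - [-1,0.01,0.003,0,0,0,-3]
    - [-1,0,0,0,0,0,-1]
    - [-1,0,0,0,0,0,0]
    - [-1,0,0,0,0,0,0]

```text
time_s: 21.92
ee_pos: [662.1, 62.0, 150.6]
ee_rot: [-180.0, -0.1, 171.9]
force: [-0.3, 0.4, -1.1]
gripper_width: 34.3
gripper_force: 20.0
```

```bash
python3 look.py blue_board 5 blue_bar 160 black_bar 34 w_bb.png; python3 -c "
from h import *
f=cams.grab_frame('top');print(locate('blue_board','top',f,5,2))"
```

```text
blue_board [(0.78, [244, 136, 75, 38], 620.6, 72.6, 61.0, 29.7, 80.7)]
blue_bar [(0.95, [235, 167, 82, 195], 637.3, 67.3, 61.5, 34.3, -7.9)]
black_bar [(0.61, [77, 157, 85, 115], 649.7, -64.2, 92.4, 47.3, 3.9)]
[662.7  62.  151.5] [180.   -0.  171.9] 22.1167 33.5047966405783 19.999500811100006
[(0.62, [217, 154, 30, 39], 651.3, 64.0, 93.2, 56.7, -8.3)]
```

View pics/w_bb.png

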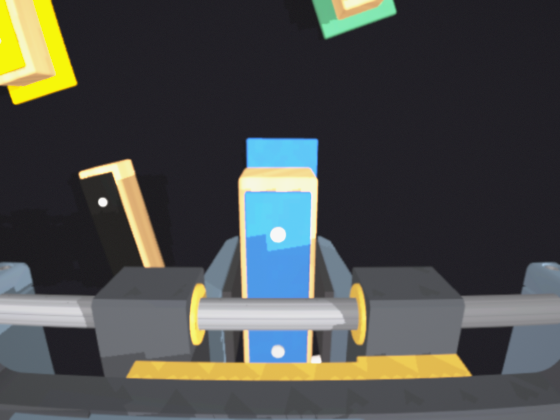

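The blue board's near edge shows at (247–318, 138), parallel with the held bar. A small shift and then lowering.

Call:
apply_moves:
  increments:
    - [-1,0.003,0.002,-0.02,0,0,-0.6]
    - [-1,0,0,-0.03,0,0,0]
    - [-1,0,0,-0.03,0,0,0]
    - [-1,0,0,-0.02,0,0,0]
    - [-1,0,0,-0.014,0,0,0]

```text
time_s: 22.63
ee_pos: [664.8, 64.2, 34.6]
ee_rot: [-180.0, -0.2, 171.3]
force: [-1.6, 0.6, -0.9]
gripper_width: 33.8
gripper_force: 20.0
```

Call:
apply_moves:
  increments:
    - [-1,0,0,-0.006,0,0,0]
    - [-1,0,0,-0.003,0,0,0]
    - [-1,0,0,-0.0015,0,0,0]
    - [-1,0,0,0,0,0,0]
    - [-1,0,0,0,0,0,0]

```text
time_s: 23.05
ee_pos: [667.4, 64.4, 27.8]
ee_rot: [180.0, 0.1, 171.3]
force: [0.3, -0.4, -0.9]
gripper_width: 33.6
gripper_force: 20.0
```

Call:
apply_moves:
  increments:
    - [-1,0,0,-0.0007,0,0,0]
    - [-1,0,0,0,0,0,0]
    - [-1,0,0,0,0,0,0]

```text
time_s: 23.3
ee_pos: [667.4, 64.5, 27.1]
ee_rot: [180.0, 0.1, 171.3]
force: [0.2, -0.2, 3.1]
gripper_width: 33.9
gripper_force: 20.0
```

Call:
apply_moves:
  increments:
    - [0.3,0,0,0,0,0,0]
    - [0.3,0,0,0,0,0,0]
    - [0.3,0,0,0,0,0,0]
    - [0.3,0,0,0,0,0,0]
    - [0.3,0,0,0,0,0,0]

```text
time_s: 23.72
ee_pos: [666.4, 64.4, 25.7]
ee_rot: [180.0, -0.0, 171.3]
force: [0.5, 0.3, 0.4]
gripper_width: 59.0
gripper_force: 0.0
```

Call:
apply_moves:
  increments:
    - [0.3,0,0,0.02,0,0,0]
    - [0.3,0,0,0.04,0,0,0]
    - [0.3,0,0,0.04,0,0,0]
    - [0.3,0,0,0.04,0,0,0]
    - [0.3,0,0,0.03,0,0,0]

```text
time_s: 24.13
ee_pos: [667.2, 64.4, 199.6]
ee_rot: [179.9, 0.2, 171.3]
force: [1.0, 0.5, -0.2]
gripper_width: 59.1
gripper_force: 0.0
```

Call:
apply_moves:
  increments:
    - [0.3,0,0,0.01,0,0,0]
    - [0.3,0,0,0,0,0,0]
    - [0.3,0,0,0,0,0,0]

```text
time_s: 24.38
ee_pos: [666.0, 64.3, 204.9]
ee_rot: [-180.0, -0.1, 171.3]
force: [0.3, -0.6, -0.7]
gripper_width: 59.1
gripper_force: 0.0
```

```bash
python3 look.py blue_bar 34 blue_board 5 black_bar 34 w_bb2.png; python3 -c "
from h import *
f=cams.grab_frame('side');save(f,'side1.png')"
```

```text
blue_bar [(0.94, [255, 144, 42, 108], 666.3, 66.3, 106.2, 35.4, -9.4)]
blue_board [(0.96, [245, 129, 66, 119], 667.0, 66.1, 123.2, 61.5, -8.3)]
black_bar [(0.61, [106, 151, 73, 118], 664.5, -63.7, 120.2, 45.6, 3.9), (0.22, [248, 130, 61, 117], 661.1, 67.2, 112.4, 55.5, -8.3)]
[665.5  64.3 203.2] [-179.9   -0.3  171.3] 24.5833 59.29685306754438 0.0
```

View pics/side1.png

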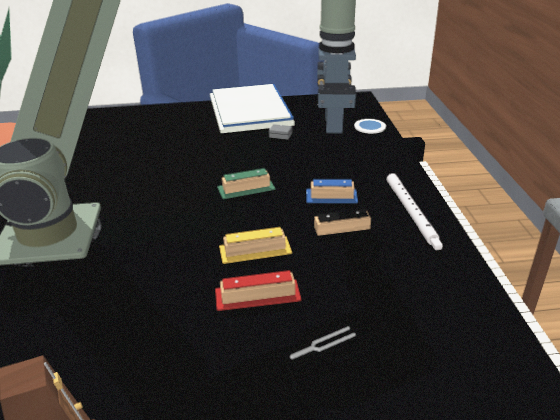

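All four bars stand upright on their own boards (red 258,289; yellow 255,243; green 246,182; blue 332,190). The black bar (342,222) and the fork (323,343) have not moved, and the gripper is clear.

```bash
python3 -c "
from workcell import env
print(env.job_done())"
```

```text
the job is handed in; nothing more can be done
None
```

The red, yellow, green and blue bars were set in order on their own boards, each within about 2 mm and 2° by the wrist camera; the black bar and tuning fork look unmoved, and the job is handed in (no verdict was returned).

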